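# Unclamp the ribbed glass block and load the feed magazine

## Task

Slide the vise jaw open, lift the finished ribbed glass block out and set it down, ribs up, on the cork pad, and let go of it to change your grip. Take it again and lower it, ribs up, into the bottom of the stack magazine, then put the plain, lower glass block flat on top of it in the magazine, so that the ribbed one is dispensed first. Leave the jaw open and the other things on the bench where they are.

Things in the scene. Friction and masses are not known exactly. Their poses are not given: they have to be found in the camera images.
- vise: Grey vise fixed to the bench; origin at bench level under it, x the way the jaw opens, z up. Bed 48 mm wide (y), 35 mm high; foot 180 x 90, 10 high. Jaws 54 mm wide (y). Fixed jaw at x = -62 to -42 mm, top 71 mm above the bench. The block sits on the bed at x = -25 mm, y = 0, long side along y; its ends overhang bed and jaws by 3 mm, free for the fingers.
- jaw (a joint): Sliding jaw, m: 0 shut on the block, 0.050 fully open, over 0.035 counts as open. It moves along the vise's +x, stays where it is left and takes about 4 N, more if moved fast. Its steel top plate, 68 to 76 mm above the bench, overhangs the block's edge by 5 mm while shut, so the block cannot be lifted before the jaw is open.
- jaw_grip (a point): Grip point on the sliding jaw's handle, moving with it: an upright dark steel fin 14 mm thick along the vise's x, 36 mm wide along its y, top 18 mm above this point (120 mm above the bench); free to be pinched from above down to the jaw plate 26 mm below this point. Axes as the vise's.
- ribbed_mid (a point): Centre (half-way up) of the finished amber glass block: 60 mm long (x) x 34 wide (y) x 34 high (z, up), with five small ribs along the middle of its top, the last 2 mm of its height; 0.12 to 0.24 kg. At the start it is in the vise.
- plain_mid (a point): Centre of the plain amber glass block without ribs: 60 mm long (x) x 34 wide (y) x 26 high (z); 0.09 to 0.18 kg. It lies flat on the bench.
- pad_top (a point): Centre of the upper face of the cork pad, 100 x 100 mm, 8 mm above the bench, fixed.
- magazine_floor (a point): Centre of the well's floor in the stack magazine (aluminium on a dark base 125 x 80 mm, fixed), 20 mm above the bench; x along the well, y across. Well 64 (x) x 38 mm (y), walls upright to 42 mm above the floor, then flaring 7 mm outwards to the rim at 55 mm. Ends (x) walled; long sides (y) open over the middle 40 mm, for fingers on a block's long sides. Gate with black knob at +x: leave shut.
- tin: Bystander, loose: small aluminium tin, 42 mm across, 28 high; origin on the bench under it. Leave alone.
- mould: Bystander, loose: brass cone mould, 52 mm across, 50 high; origin on the bench under it. Leave alone.
- frit: Bystander, loose: glass jar with a steel cap, 60 mm across, 85 high; origin on the bench under it. Leave alone.
- whetstone: Bystander, loose: grey dressing stone 110 x 35 x 22 mm; origin on the bench under it. Leave alone.
- scraper: Bystander, loose: spatula with a wooden handle, lying flat; origin on the bench under it. Leave alone.
Mind the look-alikes: they are no part of the job. What is shaped like the part that bears plain_mid but red or turquoise is not meant.

How it is judged:
On the way, in this order (a step that is already met when the one before it is completed fails the run):
1. the vise jaw is slid open (more than 35 mm) with the ribbed block still in the vise (value of joint jaw above 0.035 m and distance of ribbed_mid from where it was at the start of the episode below 0.03 m), for 0.2 s.
2. the ribbed block rests ribs up on the cork pad, let go (horizontal distance between ribbed_mid and pad_top below 0.05 m and z of ribbed_mid in the frame of pad_top between 0.013 and 0.021 m and angle between ribbed_mid's own z axis and vertical below 0.12 rad and contact force between the fingers and ribbed below 0.1 N and linear speed of ribbed below 0.03 m/s), for 0.2 s.
3. the ribbed block lies ribs up on the floor of the magazine, let go (x of ribbed_mid in the frame of magazine_floor between -0.006 and 0.006 m and y of ribbed_mid in the frame of magazine_floor between -0.006 and 0.006 m and z of ribbed_mid in the frame of magazine_floor between 0.012 and 0.022 m and angle between ribbed_mid's own z axis and vertical below 0.12 rad and angle between the x axis of ribbed_mid and the x axis of magazine_floor, either way round below 0.15 rad and contact force between the fingers and ribbed below 0.1 N), for 0.2 s.
At the end, for the whole second after the job is handed in: The ribbed block lies ribs up on the floor of the magazine and the plain block flat on top of it, each within 6 mm of the well's centre, 5 mm of its proper height, 0.12 rad of level and 0.15 rad of the well's length, both released and at rest; the vise jaw stays more than 35 mm open (all of step 3 and x of plain_mid in the frame of magazine_floor between -0.006 and 0.006 m and y of plain_mid in the frame of magazine_floor between -0.006 and 0.006 m and z of plain_mid in the frame of magazine_floor between 0.042 and 0.052 m and angle between plain_mid's own z axis and vertical below 0.12 rad and angle between the x axis of plain_mid and the x axis of magazine_floor, either way round below 0.15 rad and contact force between the fingers and plain below 0.1 N and linear speed of each of ribbed, plain below 0.02 m/s and value of joint jaw above 0.035 m); the robot touches nothing.
It fails at once if a bystander (tin, mould, jar, dressing stone or spatula) is moved more than 30 mm (distance of any of tin, mould, frit, whetstone, scraper from where it was at the start of the episode above 0.03 m).
It also fails if it takes over 72 s, if anything falls off the work surface, if the arm or the gripper's body presses on something with over 40 N, if the wrist force passes 120 N, or if a joint passes its speed limit or range.

## Robot

A 6-joint arm with a two-finger parallel gripper is mounted at the origin on the work surface. World frame = base frame: x ahead of the robot, y to its left, z up, the work surface at z = 0. Lengths are in m, angles in rad, forces in N, time in s.
With the tool pointing down it reaches from about 0.35 to 0.775 m from the base axis. Payload 7.3 kg.
Tool frame: the origin (TCP) lies on the mounting face of the last link; the fingertips stand 178 mm ahead of it and the grasp point (between the pads) lies 159 mm ahead of it (robot.tcp_to_tips is the distance from the TCP to the fingertips, in m); z points along the fingers, y is the direction in which the jaws open and shut (so a half turn about z gives the same grasp; the last joint's range is limited). The gripper opens to 92 mm and grips with 3 to 60 N. Pads are 19 mm wide; open, the fingers measure 130 mm over their backs; the gripper's body (75 mm by 190 mm) begins 47 mm behind the grasp point.
Start: joints at [0.99, 0.342, 1.524, -0, 1.275, -0.146], TCP at [0.221, 0.476, 0.405] pointing down, gripper open.
Joint ranges: [-2.53, 2.53], [-0.77, 2.02], [0.04, 2.7], [-1, 4.14], [0.28, 2.66], [-3.11, 3.11]. Speed limits (rad/s): [2.57, 2.57, 3.14, 3.14, 3.14, 3.14].

## Interface

Orientations are given as [roll, pitch, yaw] about the fixed x, y, z axes, in that order (R = Rz(yaw) Ry(pitch) Rx(roll)).
In Python, from cell import robot, viewer gives the robot as it stands.
- The arm moves only by the shell command python3 -m creep 'ROWS' [OPENING] [FORCE]. ROWS is JSON, a list that holds one entry, the list of rows, each a list of 6 numbers: the shift along the world's x, y, z in mm, then the turn, a rotation vector about the world's x, y, z in degrees. A call has 1 to 5 rows; each row shifts and turns the pose as measured when the row begins; what a row does not reach is not made up. A row lasts 1/12 s, in which the tool goes at most 41.7 mm and 7.16 degrees, less where a joint would pass 70% of its speed; a pose out of reach is approached as far as the arm can. A call with a gripper value outside its range is refused whole. OPENING is the closure, from -1 (fully open) to 1 (shut), set as the call begins (- or left out, the last holds). The fingers move at their own pace and stop on an object; FORCE is the grip in N (left out, the last holds). Time passes only in rows, so rows that do not move let the fingers close. It gives the time, the measured TCP pose, the force and the opening at its end, in the units of the state.
- robot.observe(): the state, without advancing time (a new reading comes with each control period).
- viewer.read_camera(name): name is "scene" or "top" or "wrist"; returns the picture (384x512x3 uint8, blue, green, red); there is no depth.
- viewer.camera_model(name): a dict with "fx", "fy", "cx", "cy" (pixels), "pose" (4x4, takes a point from camera to world coordinates); the wrist camera has in their place "mount" (4x4, takes a point from camera to tool coordinates, whose origin is the TCP and whose axes are the flange's). Camera axes: x right, y up, looking along -z (the intrinsics and any distortion apply to the point x, -y, -z); pixel columns grow to the right and rows downward; lengths in m; the calibration is good to about 2 mm. A picture is of the moment at which its call begins: read the wrist's pose just before it. camera_model takes no time and is no camera call.
- robot.hand_in(): hands the job in, once; it reports no verdict.
The state is a dict: "time": time; "qpos": joint angles; "qvel": joint speeds; "joint_efforts": joint torques, N m; "tool_pos": TCP position; "tool_rot": TCP orientation; "contact_force": force on the tool from outside, world axes, zero at the start; "torque": the same for the moment, N m; "opening": finger opening in m.
Only numpy, scipy, OpenCV 4.12 (cv2) and the standard library are available. Lean on these libraries where they do the work, as an engineer would, in place of code of your own. Each camera call takes 0.05 s, during which the arm holds its last target. There are 200 camera calls.

## Working session

There is one attempt and no reset: what is moved stays moved. The work goes in short steps, Python scripts to look and compute and a shell command to move; the robot and the scene stay as the last step left them, time stands still between calls to the robot, and variables do not carry over. Pictures are saved under pics/ and viewed, about 8 in all and at most 12, crops included, and the job is handed in when it is done.

```bash
ls; mkdir -p pics; python3 - <<'E'
from cell import robot, viewer
import cv2
for n in("scene","top"):
    cv2.imwrite(f"pics/{n}0.png",viewer.read_camera(n)); m=viewer.camera_model(n); print(n,{k:(v if not hasattr(v,'round') else v) for k,v in m.items()})
print(viewer.camera_model("wrist"));print(robot.observe())
E
```

```text
pics
scene {'fx': 354.63715550499444, 'fy': 354.63715550499444, 'cx': 257.6138390892164, 'cy': 188.4765461928106, 'pose': array([[ 0.64263085, -0.47363226,  0.6022442 ,  1.12731094],
       [ 0.76589074,  0.41855743, -0.48807894, -0.44693535],
       [-0.02090386,  0.77490784,  0.63172848,  0.69906485],
       [ 0.        ,  0.        ,  0.        ,  1.        ]])}
top {'fx': 450.6074976742745, 'fy': 450.6074976742745, 'cx': 258.4116289670156, 'cy': 196.62857863972135, 'pose': array([[-4.69629534e-03,  9.98449978e-01, -5.54579638e-02,
         4.81220175e-01],
       [-9.99735038e-01, -5.93761481e-03, -2.22395538e-02,
        -2.85666536e-04],
       [-2.25343701e-02,  5.53388261e-02,  9.98213312e-01,
         1.26282845e+00],
       [ 0.00000000e+00,  0.00000000e+00,  0.00000000e+00,
         1.00000000e+00]])}
{'fx': 302.24559596560863, 'fy': 302.24559596560863, 'cx': 259.6857742081015, 'cy': 189.15704783711763, 'mount': array([[ 1.63510229e-04,  9.53539476e-01,  3.01268053e-01,
         8.06670735e-02],
       [ 9.99999985e-01, -1.36397326e-04, -1.11030663e-04,
        -2.24775233e-04],
       [-6.47799628e-05,  3.01268067e-01, -9.53539484e-01,
         2.00779791e-02],
       [ 0.00000000e+00,  0.00000000e+00,  0.00000000e+00,
         1.00000000e+00]])}
{'time': 0.1, 'qpos': array([ 9.89987946e-01,  3.42632418e-01,  1.52493945e+00, -7.66501869e-07,
        1.27540274e+00, -1.46002187e-01]), 'qvel': array([ 0.00102004, -0.00211444, -0.00214771, -0.00074496, -0.00050625,
        0.00104671]), 'joint_efforts': array([ 1.81706477e-03, -4.32004166e+01, -2.44694942e+01,  7.18339719e-02,
        5.25452360e-02, -3.39233009e-05]), 'tool_pos': array([0.22105735, 0.47604911, 0.40411873]), 'tool_rot': array([-3.14022529e+00, -2.00327338e-04,  2.70678655e+00]), 'contact_force': array([ 0.23711151, -0.64444806, -0.50155678]), 'torque': array([ 0.02591656, -0.01204811, -0.00841634]), 'opening': 0.0918473369055178}
```

View pics/scene0.png

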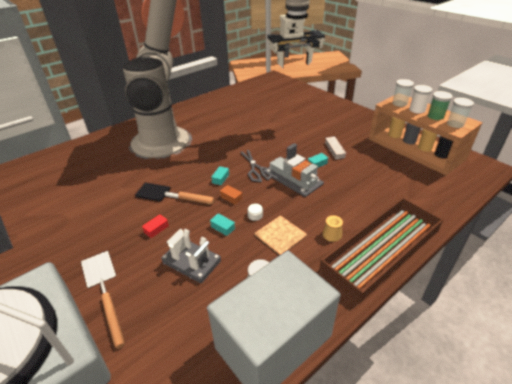

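View pics/top0.png

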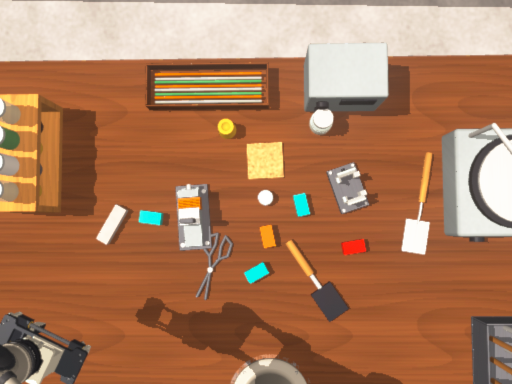

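Top view: the vise is at about (193,217) with the ribbed amber block at (190,203). Amber plain-block candidates are (267,237) amber, (302,205), (257,272) and (150,218) turquoise, and (354,247) red; only (267,237) fits. The pad is at (265,160), the magazine at (348,188), the tin at (265,198), the mould at (227,128) and the jar at (321,121). I'll confirm in a crop.

```bash
cat > h.py <<'E'
import numpy as np, cv2
from scipy.spatial.transform import Rotation as R
from cell import robot, viewer
def ray(name,uv,T=None):
    m=viewer.camera_model(name); P=m["pose"] if T is None else T@m["mount"]
    d=np.array([(uv[0]-m["cx"])/m["fx"],-(uv[1]-m["cy"])/m["fy"],-1])
    return P[:3,3],P[:3,:3]@d
def onz(name,uv,z,T=None):
    o,d=ray(name,uv,T); return (o+d*(z-o[2])/d[2])
def tool(s=None):
    s=s or robot.observe(); T=np.eye(4); T[:3,:3]=R.from_euler('xyz',s["tool_rot"]).as_matrix(); T[:3,3]=s["tool_pos"]; return T
def proj(name,p,T=None):
    m=viewer.camera_model(name); P=m["pose"] if T is None else T@m["mount"]
    q=P[:3,:3].T@(np.array(p)-P[:3,3]); return m["cx"]+m["fx"]*q[0]/-q[2], m["cy"]-m["fy"]*q[1]/-q[2]
def blobs(img,lo,hi,name,z,T=None,amin=40):
    hsv=cv2.cvtColor(img,cv2.COLOR_BGR2HSV); k=cv2.inRange(hsv,lo,hi)
    for c in cv2.findContours(k,cv2.RETR_EXTERNAL,cv2.CHAIN_APPROX_NONE)[0]:
        if cv2.contourArea(c)<amin: continue
        w=np.array([onz(name,p[0],z,T)[:2] for p in c],np.float32)*1000
        r=cv2.minAreaRect(w); print(np.round(cv2.minAreaRect(c)[0]),"world",np.round(r[0],1),"size",np.round(r[1],1),"box",cv2.boxPoints(r).round().tolist())
E
python3 - <<'E'
from h import *
a=cv2.imread("pics/top0.png"); 
c1=cv2.resize(a[175:275,165:235],None,fx=5.5,fy=5.5,interpolation=2)
c2=cv2.resize(a[150:250,245:325][:, :],None,fx=2.75,fy=2.75,interpolation=2); c3=cv2.resize(a[150:225,318:388],None,fx=3.6,fy=3.6,interpolation=2)
W=800;o=np.zeros((560,W,3),np.uint8);o[:c1.shape[0],:c1.shape[1]]=c1
o[:c2.shape[0],400:400+c2.shape[1]]=c2;o[280:280+c3.shape[0],400:400+c3.shape[1]]=c3
cv2.imwrite("pics/crop1.png",o)
print("amber");blobs(a,(8,180,120),(16,255,255),"top",.026)
print("pad");blobs(a,(12,80,150),(24,200,255),"top",.008,amin=500)
for n,u,z in(("mag",(348,188),.075),("vise",(193,217),.07)): print(n,onz("top",u,z))
E
```

```text
amber
[ 50. 378.] world [ 58.4 594.5] size [24.  46.7] box [[46.0, 618.0], [46.0, 571.0], [70.0, 571.0], [70.0, 618.0]]
[165. 317.] world [224.1 282.1] size [28.1 33.9] box [[203.0, 277.0], [233.0, 262.0], [245.0, 287.0], [215.0, 302.0]]
[187. 305.] world [256.  224.6] size [188.5  48.4] box [[210.0, 139.0], [258.0, 127.0], [301.0, 311.0], [254.0, 322.0]]
[399. 338.] world [ 167.8 -349. ] size [236.9 601.5] box [[48.0, -49.0], [50.0, -650.0], [287.0, -649.0], [285.0, -48.0]]
[348. 278.] world [ 328.3 -213.4] size [171.7  39.7] box [[298.0, -296.0], [338.0, -301.0], [358.0, -131.0], [319.0, -126.0]]Traceback (most recent call last):
  File "<stdin>", line 8, in <module>
  File "h.py", line 19, in blobs
    w=np.array([onz(name,p[0],z,T)[:2] for p in c],np.float32)*1000
                ~~~^^^^^^^^^^^^^^^
  File "h.py", line 9, in onz
    o,d=ray(name,uv,T); return (o+d*(z-o[2])/d[2])
        ~~~^^^^^^^^^^^
  File "h.py", line 5, in ray
    m=viewer.camera_model(name); P=m["pose"] if T is None else T@m["mount"]
ValueError: time passes only in moves, steps and waits
```

View pics/crop1.png

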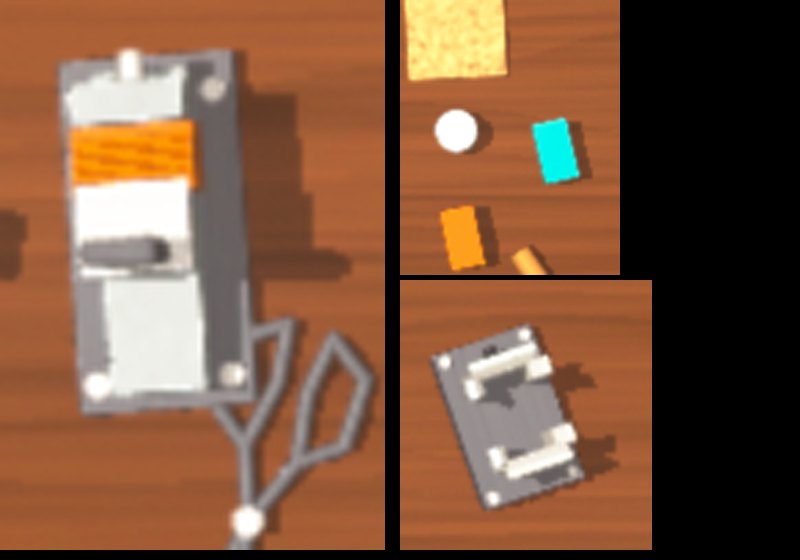

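The crop confirms it: the amber ribbed block is in the vise, with the fixed jaw at the top, so the jaw opens downwards in the image. The plain amber block is at about (268,237), and the magazine's black knob is at its upper end.

```bash
python3 - <<'E'
import re
s=open("h.py").read()
s=s.replace("def ray(","""import os,pickle
if not os.path.exists("cal.pkl"): pickle.dump({n:viewer.camera_model(n) for n in("scene","top","wrist")},open("cal.pkl","wb"))
CAL=pickle.load(open("cal.pkl","rb"))
def ray(""").replace("viewer.camera_model(name)","CAL[name]")
open("h.py","w").write(s)
E
python3 - <<'E'
from h import *
a=cv2.imread("pics/top0.png"); h=cv2.cvtColor(a,cv2.COLOR_BGR2HSV)
def roi(x0,y0,x1,y1): b=np.zeros_like(a); b[y0:y1,x0:x1]=a[y0:y1,x0:x1]; return b
for u in((268,237),(190,203),(265,160),(354,185),(168,240)): print(u,h[u[1],u[0]])
A=((8,170,200),(22,255,255))
print("plain");blobs(roi(255,220,280,252),*A,"top",.026)
print("ribbed");blobs(roi(172,190,206,214),*A,"top",.069)
print("pad");blobs(roi(240,135,290,185),(15,60,170),(28,200,255),"top",.008)
print("magbase");blobs(roi(322,155,375,217),(0,0,60),(180,75,255),"top",.02)
print("visefoot");blobs(roi(170,180,212,253),(0,0,80),(180,75,255),"top",.01)
print("turq");blobs(roi(280,185,320,225),(80,100,100),(100,255,255),"top",.026)
f=lambda x,y:onz("top",(165+x/5.5,175+y/5.5),.12)*1000
print("fin",f(80,250),f(165,250),"foot corners",[(onz("top",(165+x/5.5,175+y/5.5),.01)*1000).round() for x,y in((60,62),(233,50),(85,412),(252,398))])
g=lambda x,y,z:onz("top",(318+(x-400)/3.6,150+(y-280)/3.6),z)*1000
print("knob",g(488,350,.03),"base",[g(x,y,.015).round() for x,y in((431,357),(527,325),(487,508),(582,474))])
E
```

```text
(268, 237) [ 18 226 253]
(190, 203) [ 18 255 252]
(265, 160) [ 26 116 255]
(354, 185) [176  13 152]
(168, 240) [ 10 170 159]
plain
[267. 236.] world [441.5   4.6] size [60.9 34.8] box [[408.0, 15.0], [415.0, -19.0], [475.0, -6.0], [468.0, 28.0]]
ribbed
[188. 202.] world [534.3 212.5] size [56.3 26.6] box [[521.0, 184.0], [548.0, 184.0], [548.0, 241.0], [521.0, 241.0]]
pad
[265. 160.] world [653.3   9.6] size [100.  100.9] box [[601.0, 58.0], [605.0, -43.0], [705.0, -39.0], [701.0, 62.0]]
magbase
[348. 188.] world [ 574.1 -219.4] size [124.5  85.4] box [[502.0, -198.0], [528.0, -279.0], [647.0, -241.0], [620.0, -159.0]]
visefoot
[194. 218.] world [491.5 208.8] size [194.   91.1] box [[392.0, 247.0], [398.0, 156.0], [592.0, 170.0], [585.0, 261.0]]
turq
[301. 204.] world [527.7 -89.7] size [59.9 34.6] box [[495.0, -80.0], [503.0, -113.0], [561.0, -100.0], [553.0, -66.0]]
fin [485.21604164 226.09102306 120.        ] [485.02849756 186.65057573 120.        ] foot corners [array([581., 259.,  10.]), array([587., 170.,  10.]), array([404., 245.,  10.]), array([411., 160.,  10.])]
knob [ 622.89983487 -203.34367953   30.        ] base [array([ 620., -162.,   15.]), array([ 644., -236.,   15.]), array([ 503., -203.,   15.]), array([ 529., -276.,   15.])]
```

```bash
python3 -m creep '[[[26,-27,0,0,0,-6],[26,-27,0,0,0,-6],[26,-27,0,0,0,-6],[26,-27,0,0,0,-6],[26,-27,0,0,0,-6]]]' 0.0 20 | tail -3; python3 -m creep '[[[26,-27,-6,0,0,-6],[26,-27,-6,0,0,-6],[26,-27,-6,0,0,-6],[26,-27,-6,0,0,-6],[26,-27,-6,0,0,-6]]]'; python3 -m creep '[[[0,0,0,0,0,0],[0,0,0,0,0,0]]]'
python3 - <<'E'
from h import *
s=robot.observe(); im=viewer.read_camera("wrist"); cv2.imwrite("pics/w1.png",im); pickle.dump(s,open("pics/w1.pkl","wb"))
E
```

```text
tool_rot: [-3.137, -0.003, 2.176]
contact_force: [1.2, 0.3, -0.5]
opening: 0.0631
time: 0.93
tool_pos: [0.484, 0.1974, 0.3711]
tool_rot: [-3.138, -0.003, 1.627]
contact_force: [0.5, 0.3, 0.3]
opening: 0.0458
time: 1.1
tool_pos: [0.4882, 0.1915, 0.3687]
tool_rot: [-3.136, -0.001, 1.613]
contact_force: [0.5, 1.1, 0.4]
opening: 0.046
```

View pics/w1.png

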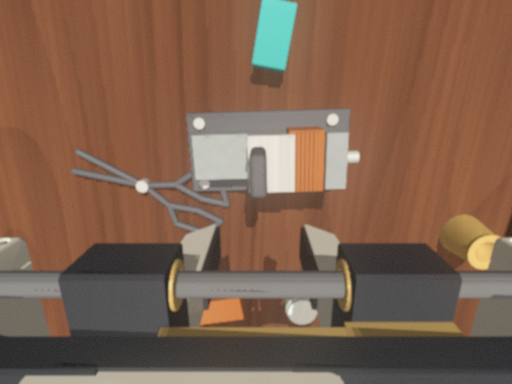

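Wrist view: the vise is centred at about (268,150), the fin at (258,172) and the ribbed amber block at (312,160), with the scissors at the left, touching the foot.

```bash
python3 - <<'E'
from h import *
s=pickle.load(open("pics/w1.pkl","rb"));T=tool(s);im=cv2.imread("pics/w1.png")
p=lambda u,v,z:(onz("wrist",(u,v),z,T)*1000).round(1)
print("fin lower end",p(258,196,.12), "sides",p(249,185,.12),p(267,185,.12))
print("foot top edge",p(188,114,.01),p(349,109,.01), "right",p(349,189,.01))
b=np.zeros_like(im);b[120:200,280:340]=im[120:200,280:340]
blobs(b,(5,150,120),(22,255,255),"wrist",.069,T)
b=np.zeros_like(im);b[290:330,190:250]=im[290:330,190:250]
cv2.imwrite("pics/c2.png",cv2.resize(im[100:205,180:365],None,fx=4,fy=4,interpolation=2))
E
```

```text
fin lower end [485.1 194.3 120. ] sides [477.6 203.2 120. ] [491.8 203.8 120. ]
foot top edge [405.3 247.9  10. ] [579.8 260.6  10. ] right [591.7 170.3  10. ]
[310. 171.] world [533.6 203.7] size [24.3 39.1] box [[520.0, 222.0], [523.0, 183.0], [547.0, 185.0], [545.0, 224.0]]
[314. 139.] world [535.1 234.5] size [15.7 18.7] box [[526.0, 243.0], [528.0, 225.0], [544.0, 226.0], [542.0, 245.0]]
```

View pics/c2.png

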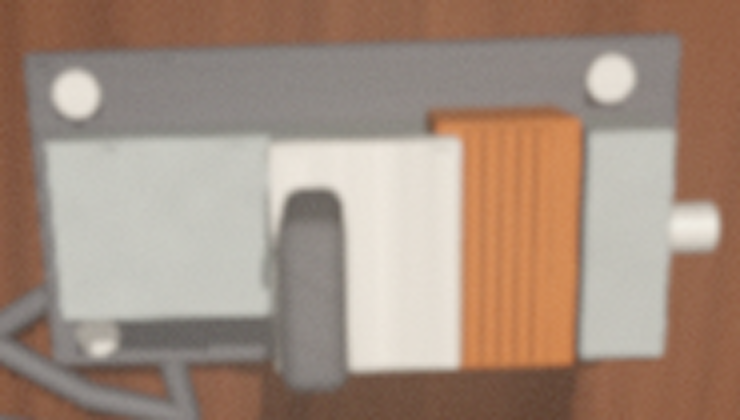

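```bash
python3 -m creep '[[[-3,19,-30,0,0,2],[0,0,-30,0,0,0],[0,0,-25,0,0,0],[0,0,-15,0,0,0],[0,0,-3,0,0,0]]]'; python3 -m creep '[[[0,0,0,0,0,0],[0,0,0,0,0,0]]]'
```

```text
time: 1.57
tool_pos: [0.4814, 0.2161, 0.265]
tool_rot: [3.141, -0.002, 1.662]
contact_force: [0.1, -0.4, 0.7]
opening: 0.0461
time: 1.73
tool_pos: [0.48, 0.218, 0.2649]
tool_rot: [-3.14, -0.002, 1.666]
contact_force: [-0.3, -0.4, 0.5]
opening: 0.046
```

```bash
python3 -m creep '[[[4,-6,0,0,0,-1],[0,0,0,0,0,0],[0,0,0,0,0,0]]]' ; python3 -m creep '[[[0,0,0,0,0,0],[0,0,0,0,0,0],[0,0,0,0,0,0],[0,0,0,0,0,0],[0,0,0,0,0,0]]]' 1 30;python3 -m creep '[[[0,0,0,0,0,0],[0,0,0,0,0,0]]]'
```

```text
time: 1.98
tool_pos: [0.4846, 0.2127, 0.2682]
tool_rot: [3.138, -0.003, 1.649]
contact_force: [0.3, -0.1, 0.2]
opening: 0.0459
time: 2.4
tool_pos: [0.4852, 0.2121, 0.2705]
tool_rot: [3.134, -0.004, 1.648]
contact_force: [-8.8, 1.1, 4.8]
opening: 0.0171
time: 2.57
tool_pos: [0.4841, 0.2121, 0.2704]
tool_rot: [3.138, -0.004, 1.648]
contact_force: [3.2, 0.4, -1.5]
opening: 0.014
```

```bash
for i in 1 2; do python3 -m creep '[[[-5,-0.4,0,0,0,0],[-5,-0.4,0,0,0,0],[-5,-0.4,0,0,0,0],[-5,-0.4,0,0,0,0],[-5,-0.4,0,0,0,0]]]'; done; python3 -m creep '[[[0,0,0,0,0,0],[0,0,0,0,0,0]]]'
```

```text
time: 2.98
tool_pos: [0.4604, 0.2101, 0.2703]
tool_rot: [3.129, -0.005, 1.646]
contact_force: [4.7, 1.2, -2.1]
opening: 0.0138
time: 3.4
tool_pos: [0.4327, 0.2081, 0.2703]
tool_rot: [3.129, -0.006, 1.647]
contact_force: [5.3, 1.3, -3.4]
opening: 0.0138
time: 3.57
tool_pos: [0.4322, 0.208, 0.2704]
tool_rot: [3.126, -0.006, 1.647]
contact_force: [6.3, 1.3, -5.2]
opening: 0.014
```

```bash
Z='[[[0,0,0,0,0,0],[0,0,0,0,0,0],[0,0,0,0,0,0],[0,0,0,0,0,0]]]' ; python3 -m creep '[[[0,0,0,0,0,0],[0,0,0,0,0,0],[0,0,0,0,0,0]]]' -0.1 >/dev/null; python3 -m creep '[[[0,0,20,0,0,0],[0,0,30,0,0,0],[0,0,30,0,0,0],[0,0,15,0,0,0]]]' | tail -1; python3 -m creep '[[[10,0,0,0,0,7],[10,0,0,0,0,7],[10,0,0,0,0,7],[10,0,0,0,0,7],[10,0,0,0,0,7]]]' -0.75 |tail -1;  python3 -m creep '[[[10,0,0,0,0,7],[10,0,0,0,0,7],[10,0,0,0,0,7],[10,0,0,0,0,7],[8,0,0,0,0,7]]]' |tail -1;  python3 -m creep '[[[0,2,0,0,0,7],[0,2,0,0,0,7],[0,0,0,0,0,0],[0,0,0,0,0,0]]]'
python3 - <<'E'
from h import *
s=robot.observe(); im=viewer.read_camera("wrist"); cv2.imwrite("pics/w2.png",im); pickle.dump(s,open("pics/w2.pkl","wb"))
T=tool(s);print(proj("wrist",(.530,.213,.069),T)); blobs(im,(5,150,120),(22,255,255),"wrist",.069,T,300)
E
```

```text
opening: 0.0501
opening: 0.0785
opening: 0.0804
time: 5.32
tool_pos: [0.5225, 0.2104, 0.3692]
tool_rot: [-3.139, -0.01, -3.133]
contact_force: [-0.5, 0.6, -0.5]
opening: 0.0802
(np.float64(263.3589309555539), np.float64(191.84978454566004))
[264. 191.] world [529.7 213.5] size [32.5 57. ] box [[512.0, 241.0], [515.0, 184.0], [548.0, 186.0], [544.0, 243.0]]
[67. 94.] world [440.8  37.6] size [54.2 42.9] box [[410.0, 54.0], [418.0, 11.0], [471.0, 22.0], [463.0, 64.0]]
```

View pics/w2.png

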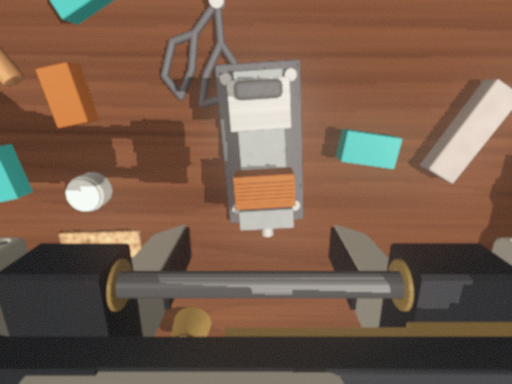

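The jaw is open and the ribbed block is at (264,191), still in the vise.

```bash
python3 -m creep '[[[7,3,-5,0,0,3.5],[0,0,-25,0,0,0],[0,0,-25,0,0,0],[0,0,-10,0,0,0],[0,0,0,0,0,0]]]'; python3 -m creep '[[[0,0,0,0,0,0],[0,0,0,0,0,0]]]'
```

```text
time: 5.78
tool_pos: [0.5285, 0.2133, 0.304]
tool_rot: [-3.139, -0.007, -3.085]
contact_force: [-0.2, 0.4, -0.4]
opening: 0.08
time: 5.95
tool_pos: [0.5283, 0.2132, 0.3042]
tool_rot: [-3.139, -0.008, -3.088]
contact_force: [1.1, -0.1, -0.6]
opening: 0.0803
```

```bash
python3 -m creep '[[[1.5,0,-25,0,0.4,1],[0,0,-25,0,0,0],[0,0,-20,0,0,0],[0,0,-15,0,0,0],[0,0,-7,0,0,0]]]'|tail -1; python3 -m creep '[[[0,0,0,0,0,0],[0,0,0,0,0,0]]]'
```

```text
opening: 0.0806
time: 6.53
tool_pos: [0.5324, 0.2139, 0.2181]
tool_rot: [3.141, 0.001, -3.076]
contact_force: [0.3, -0.6, -0.7]
opening: 0.0803
```

```bash
python3 -m creep '[[[-2,0,-5,0,0,0],[0,0,0,0,0,0],[0,0,0,0,0,0]]]'|tail -4; for i in 1 2; do python3 -m creep '[[[0,0,0,0,0,0],[0,0,0,0,0,0],[0,0,0,0,0,0],[0,0,0,0,0,0],[0,0,0,0,0,0]]]' 1 25; done
```

```text
tool_pos: [0.5312, 0.2142, 0.216]
tool_rot: [3.14, 0.007, -3.077]
contact_force: [-0.7, -1.1, 0.8]
opening: 0.0799
time: 7.2
tool_pos: [0.5316, 0.2144, 0.2179]
tool_rot: [3.139, 0.01, -3.077]
contact_force: [-0.3, 0.4, -3.0]
opening: 0.0593
time: 7.62
tool_pos: [0.5316, 0.2144, 0.2179]
tool_rot: [3.139, 0.01, -3.077]
contact_force: [-0.2, -0.0, 0.0]
opening: 0.0595
```

```bash
python3 -c "
from h import *
for n,u,z in(('mould',(227,128),.05),('jar',(321,121),.085),('tin',(265,198),.028)):print(n,onz('top',u,z))
"; python3 -m creep '[[[0,0,10,0,0,0],[0,0,20,0,0,0],[0,0,30,0,0,0],[0,0,25,0,0,0],[0,0,5,0,0,0]]]'|tail -4; python3 -m creep '[[[0,0,0,0,0,0],[0,0,0,0,0,0]]]'
```

```text
mould [0.73631502 0.11143026 0.05      ]
jar [ 0.74524612 -0.13992885  0.085     ]
tin [0.54594751 0.00916111 0.028     ]
tool_pos: [0.5298, 0.2139, 0.3094]
tool_rot: [3.141, 0.0, -3.077]
contact_force: [0.7, 0.5, -1.6]
opening: 0.0598
time: 8.2
tool_pos: [0.5298, 0.2139, 0.311]
tool_rot: [3.14, 0.004, -3.077]
contact_force: [-0.3, -0.4, -1.8]
opening: 0.0602
```

```bash
python3 -m creep '[[[10,-19,0,0,0,-6.8],[10,-19,0,0,0,-6.8],[10,-19,0,0,0,-6.8],[10,-19,0,0,0,-6.8],[10,-19,0,0,0,-6.8]]]'|tail -1; python3 -m creep '[[[10,-19,0,0,0,-6.8],[10,-19,0,0,0,-6.8],[10,-19,0,0,0,-6.8],[10,-19,0,0,0,-6.8],[8,-15,0,0,0,-6.8]]]'|tail -1; python3 -m creep '[[[8,-10,0,0,0,-5],[0,0,0,0,0,0],[0,0,0,0,0,0]]]'
```

```text
opening: 0.0598
opening: 0.0597
time: 9.28
tool_pos: [0.6341, 0.0085, 0.2857]
tool_rot: [-3.117, -0.021, 1.873]
contact_force: [0.1, 0.4, -1.4]
opening: 0.0599
```

```bash
cat >> h.py <<'E'
def need(x,y,z,yaw):
    """mm/deg shift for TCP to (x,y,z mm), tool down with yaw deg"""
    s=robot.observe(); D=R.from_euler('xyz',[180,0,yaw],degrees=True)
    print("shift",(np.array([x,y,z])-1000*s["tool_pos"]).round(1),"turn",np.degrees((D*R.from_euler('xyz',s["tool_rot"]).inv()).as_rotvec()).round(2),"F",s["contact_force"].round(1),"open",round(s["opening"]*1000,1),"t",round(s["time"],2))
E
python3 -c "
from h import *; need(645,8,194,109.2)"
```

```text
shift [ 10.9  -0.5 -91.7] turn [-0.7  -1.7   1.88] F [ 0.1  0.4 -1.4] open 59.9 t 9.28
```

```bash
python3 -m creep '[[[10,0,-15,-0.7,-1.7,1.9],[0,0,-20,0,0,0],[0,0,-20,0,0,0],[0,0,-10,0,0,0],[0,0,0,0,0,0]]]'|tail -1;python3 -m creep '[[[0,0,0,0,0,0],[0,0,0,0,0,0]]]'|tail -1; python3 -c "
from h import *; need(645,8,194,109.2)"
```

```text
opening: 0.0599
opening: 0.06
shift [  4.3  -5.8 -20.3] turn [-0.08 -0.45 -1.27] F [ 0.2  0.1 -2. ] open 60.0 t 9.87
```

```bash
python3 -m creep '[[[4,-5,-10,0,-0.4,-1.2],[0,0,-5,0,0,0],[0,0,-2,0,0,0],[0,0,0,0,0,0],[0,0,0,0,0,0]]]'|tail -1; python3 -c "
from h import *; need(645,8,191,109.2)"
```

```text
opening: 0.0597
shift [-1.  -0.5 -8.1] turn [-0.05  0.33 -0.03] F [-0.1  0.8 -2.1] open 59.7 t 10.28
```

```bash
python3 -m creep '[[[0,0,-3,0,0.3,0],[0,0,-2,0,0,0],[0,0,-2,0,0,0],[0,0,0,0,0,0],[0,0,0,0,0,0]]]'|tail -1; python3 -c "
from h import *; need(645,8,191,109.2)";python3 -m creep '[[[0,0,-1.5,0,0,0],[0,0,-1,0,0,0],[0,0,0,0,0,0]]]'|tail -1; python3 -c "
from h import *; need(645,8,191,109.2)"
```

```text
opening: 0.0602
shift [-1.2 -0.4 -1.2] turn [-0.04  0.07 -0.02] F [ 0.1 -0.4 -1.7] open 60.2 t 10.7
opening: 0.0599
shift [-1.3 -0.4 -0.4] turn [-0.03  0.13 -0.03] F [-0.5 -0.7 -2.4] open 59.9 t 10.95
```

```bash
python3 -m creep '[[[0,0,-1.5,0,0,0],[0,0,-1.5,0,0,0],[0,0,0,0,0,0]]]'; python3 -m creep '[[[0,0,-1.5,0,0,0],[0,0,-1,0,0,0],[0,0,0,0,0,0]]]'
```

```text
time: 11.2
tool_pos: [0.6464, 0.0086, 0.1915]
tool_rot: [3.138, 0.001, 1.907]
contact_force: [0.6, 0.3, -1.8]
opening: 0.0595
time: 11.45
tool_pos: [0.6466, 0.0086, 0.1912]
tool_rot: [3.136, 0.002, 1.907]
contact_force: [0.5, 0.8, -2.5]
opening: 0.0596
```

```bash
python3 -m creep '[[[0,0,-4,0,0,0],[0,0,-2,0,0,0],[0,0,-2,0,0,0]]]'
```

```text
time: 11.7
tool_pos: [0.6467, 0.0086, 0.1896]
tool_rot: [3.135, 0.004, 1.908]
contact_force: [-6.6, 0.5, 16.7]
opening: 0.0597
```

```bash
python3 -m creep '[[[0,0,0,0,0,0],[0,0,0,0,0,0],[0,0,0,0,0,0],[0,0,0,0,0,0],[0,0,0,0,0,0]]]' -0.75; python3 -m creep '[[[0,0,10,0,0,0],[0,0,20,0,0,0],[0,0,30,0,0,0],[0,0,30,0,0,0],[0,0,10,0,0,0]]]'|tail -1;  python3 -m creep '[[[0,0,10,0,0,-7],[0,0,0,0,0,-7],[0,0,0,0,0,-7],[0,0,0,0,0,-7],[0,0,0,0,0,-7]]]'|tail -1; python3 -m creep '[[[0,0,0,0,0,-7],[0,0,0,0,0,-7],[0,0,0,0,0,-7],[0,0,0,0,0,-7],[0,0,0,0,0,-7]]]' -0.5|tail -1; python3 -m creep '[[[0,0,0,0,0,-7],[0,0,0,0,0,-6],[0,0,0,0,0,0],[0,0,0,0,0,0]]]'|tail -1
python3 - <<'E'
from h import *
need(647,8,300,19.2)
s=robot.observe(); im=viewer.read_camera("wrist"); cv2.imwrite("pics/w3.png",im); pickle.dump(s,open("pics/w3.pkl","wb"))
T=tool(s);print(proj("wrist",(.646,.008,.042),T)); blobs(im,(5,150,120),(22,255,255),"wrist",.042,T,300)
E
```

```text
time: 12.12
tool_pos: [0.6472, 0.0086, 0.1897]
tool_rot: [3.132, 0.005, 1.908]
contact_force: [-0.7, -0.3, -0.3]
opening: 0.0798
opening: 0.0807
opening: 0.0803
opening: 0.0691
opening: 0.069
shift [ 1.7 -0.6 -4.4] turn [ 0.43 -0.06 -4.91] F [ 0.4 -0.3 -0. ] open 69.0 t 13.7
(np.float64(258.88692587154776), np.float64(192.21960865956046))
[255. 186.] world [648.4  12.5] size [63.7 32.9] box [[613.0, 18.0], [623.0, -13.0], [684.0, 7.0], [673.0, 38.0]]
```

View pics/w3.png

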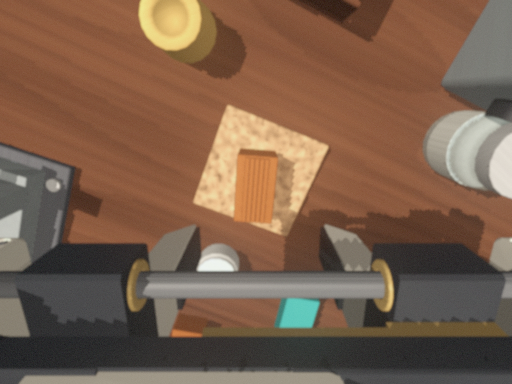

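The ribbed block is ribs up on the pad at (255,186), with the bystanders undisturbed.

```bash
python3 -m creep '[[[1,1,-20,0.4,0,-4.5],[0,0,-30,0,0,0],[0,0,-20,0,0,0],[0,0,-10,0,0,0],[0,0,0,0,0,0]]]'|tail -1;python3 -m creep '[[[0,0,0,0,0,0],[0,0,0,0,0,0]]]'|tail -1; python3 -c "
from h import *; need(647,10,192,19)"
```

```text
opening: 0.0688
opening: 0.0687
shift [  0.2   0.3 -32.2] turn [ 0.05  0.23 -1.33] F [0.9 0.1 0.4] open 68.7 t 14.33
```

```bash
python3 -m creep '[[[0,0,-15,0,0.2,-1.3],[0,0,-12,0,0,0],[0,0,-5,0,0,0],[0,0,0,0,0,0],[0,0,0,0,0,0]]]'|tail -1; python3 -c "
from h import *; need(647,10,192,19)"; for i in 1 2; do python3 -m creep '[[[0,0,0,0,0,0],[0,0,0,0,0,0],[0,0,0,0,0,0],[0,0,0,0,0,0],[0,0,0,0,0,0]]]' 1 25|tail -1; done; python3 -c "
from h import *; need(647,10,192,19)"
```

```text
opening: 0.0691
shift [-0.8  0.4 -0.4] turn [0.08 0.36 0.04] F [-0.   0.1 -0.1] open 69.1 t 14.75
opening: 0.0399
opening: 0.0339
shift [-1.1  0.3 -1.6] turn [0.08 0.46 0.02] F [ 0.6  0.8 -0.6] open 33.9 t 15.58
```

```bash
python3 -m creep '[[[0,0,10,0,0,0],[0,0,20,0,0,0],[0,0,30,0,0,0],[0,0,35,0,0,0],[0,0,10,0,0,0]]]'|tail -1; python3 -m creep '[[[-20,-28,0,0,0,0],[-20,-28,0,0,0,0],[-20,-28,0,0,0,0],[-20,-28,0,0,0,0],[-20,-28,0,0,0,0]]]'|tail -1; python3 -m creep '[[[-20,-28,0,0,0,0],[-20,-28,0,0,0,0],[-20,-28,0,0,0,0],[0,0,0,0,0,0],[0,0,0,0,0,0]]]'|tail -1
python3 - <<'E'
from h import *
need(574,-219,300,19)
s=robot.observe(); im=viewer.read_camera("wrist"); cv2.imwrite("pics/w4.png",im); pickle.dump(s,open("pics/w4.pkl","wb"))
T=tool(s);print(proj("wrist",(.574,-.219,.075),T))
E
```

```text
opening: 0.0339
opening: 0.0336
opening: 0.0344
shift [97.3  1.1 -3.8] turn [ 0.11  0.37 -0.23] F [ 0.8 -0.3 -2.6] open 34.4 t 16.83
(np.float64(306.3707716210664), np.float64(77.06476654322655))
```

View pics/w4.png

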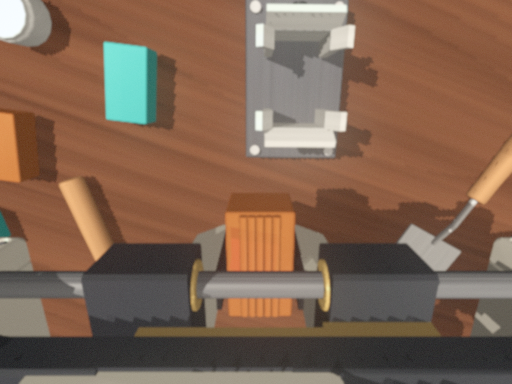

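```bash
python3 - <<'E'
from h import *
im=cv2.imread("pics/w4.png"); cv2.imwrite("pics/c4.png",cv2.resize(im[0:165,235:370],None,fx=3.6,fy=3.6,interpolation=2))
E
```

```text
(no output)
```

View pics/c4.png

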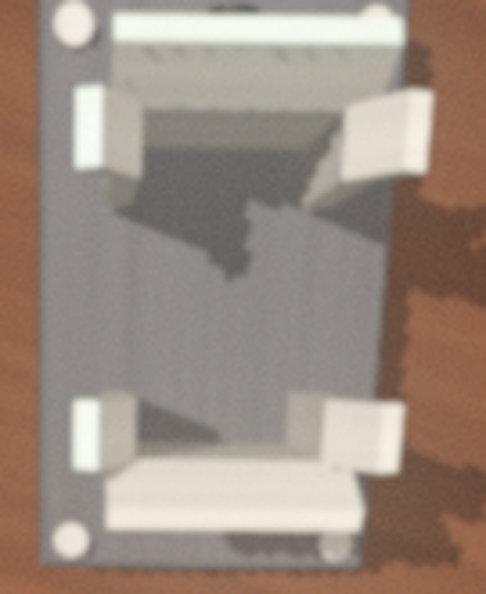

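Crop: the well's rim strips are the left posts at x≈75–103, the right posts at x≈405–432, the gate end at y≈12–42 and the near end at y≈497–530.

```bash
python3 - <<'E'
from h import *
s=pickle.load(open("pics/w4.pkl","rb"));T=tool(s)
p=lambda x,y,z=.075:onz("wrist",(235+x/3.6,y/3.6),z,T)[:2]*1000
ul,ll,ur,lr=p(103,130),p(100,435),p(405,130),p(378,435)
t,b=p(255,42),p(235,497)
cam=(T@CAL["wrist"]["mount"])[:3,3];print("cam",cam,"nadir",proj("wrist",cam*[1,1,0],T))
for a in(15,17,18,19,20):
    a_=np.radians(a);X=np.array([np.cos(a_),np.sin(a_)]);Y=np.array([-X[1],X[0]])
    print(a,"Yrim",[round(float(q@Y),1) for q in(ul,ll,ur,lr)],"X",round(float(t@X),1),round(float(b@X),1),"centre",((t@X+b@X)/2*X+(ul+ll+ur+lr)@Y/4*Y).round(1))
l=p(42,100,.01),p(42,560,.01);print("base left edge angle",np.degrees(np.arctan2(*(l[0]-l[1])[::-1])))
print("base edges x",p(42,300,.015),p(378,300,.015))
E
```

```text
cam [ 0.5529201  -0.19332201  0.28416933] nadir (np.float64(258.423514199321), np.float64(95.48692982936181))
15 Yrim [-330.5, -334.0, -382.9, -386.2] X 535.2 458.2 centre [ 572.5 -217.6]
17 Yrim [-348.4, -350.1, -401.0, -402.4] X 522.4 445.4 centre [ 572.5 -217.6]
18 Yrim [-357.2, -358.0, -409.8, -410.3] X 515.8 438.7 centre [ 572.5 -217.6]
19 Yrim [-365.9, -365.8, -418.5, -418.1] X 509.1 432.0 centre [ 572.5 -217.6]
20 Yrim [-374.5, -373.5, -427.1, -425.8] X 502.2 425.1 centre [ 572.5 -217.5]
base left edge angle 18.508535947049523
base edges x [ 558.88360828 -180.78178354] [ 584.78340556 -254.95881944]
```

```bash
python3 - <<'E'
from h import *
s=pickle.load(open("pics/w4.pkl","rb"));T=tool(s);im=cv2.imread("pics/w4.png")
g=cv2.cvtColor(im,cv2.COLOR_BGR2HSV)
print("col u=260 v185..225",[tuple(map(int,g[v,260])) for v in range(186,226,3)])
row=g[222]; k=[u for u in range(200,320) if 5<row[u][0]<16 and row[u][1]>190]; print("row222",k[0],k[-1])
z=s["tool_pos"][2]-.1856+.034;t=s["tool_pos"];X=np.array([.9455,.3256]);Y=np.array([-X[1],X[0]])
for v in(195,207,209,211): q=onz("wrist",(260,v),z if v>200 else z-.034,T)[:2]-t[:2]; print(v,"along X",q@X*1000)
for u in(k[0],k[-1]): q=onz("wrist",(u,222),z-.002,T)[:2]-t[:2]; print(u,"Y",q@Y*1000)
print(s["tool_pos"],s["tool_rot"])
E
```

```text
col u=260 v185..225 [(11, 133, 142), (10, 133, 146), (11, 149, 139), (12, 162, 135), (12, 167, 133), (12, 166, 134), (12, 167, 136), (11, 167, 136), (11, 166, 140), (13, 169, 196), (12, 175, 162), (13, 167, 217), (13, 163, 219), (13, 163, 220)]Traceback (most recent call last):
  File "<stdin>", line 5, in <module>
IndexError: list index out of range
```

```bash
python3 - <<'E'
from h import *
s=pickle.load(open("pics/w4.pkl","rb"));T=tool(s)
z=s["tool_pos"][2]-.1856+.034;t=s["tool_pos"];X=np.array([.9455,.3256]);Y=np.array([-X[1],X[0]])
for v,zz in((193,z-.034),(212,z-.002)): q=onz("wrist",(260,v),zz,T)[:2]-t[:2]; print(v,"along X",q@X*1000)
for u in(226.5,294): q=onz("wrist",(u,225),z-.002,T)[:2]-t[:2]; print(u,"Y",q@Y*1000)
E
```

```text
193 along X 27.02121144321406
212 along X 27.896473329477907
226.5 Y 15.666985525820792
294 Y -16.850863379329358
```

```bash
python3 -m creep '[[[30,1,0,0,0,0],[30,1,0,0,0,0],[25,0,0,0,0.4,0],[8,0,0,0,0,0],[0,0,0,0,0,0]]]'|tail -1; python3 -m creep '[[[0,0,0,0,0,0],[0,0,0,0,0,0]]]'|tail -1; python3 -c "
from h import *; need(574.3,-216.7,270,19)"
```

```text
opening: 0.0342
opening: 0.0336
shift [ -1.2  -6.7 -31.7] turn [-0.06 -0.28 -0.67] F [-0.9  0.4 -1.7] open 33.6 t 17.47
```

```bash
python3 -m creep '[[[-1,-6,-15,0,-0.3,-0.6],[0,0,-10,0,0,0],[0,0,0,0,0,0],[0,0,0,0,0,0]]]'|tail -1; python3 -c "
from h import *; need(574.3,-216.7,270,19)"
```

```text
opening: 0.0333
shift [ 1.5 -2.4 -6.2] turn [-0.11 -0.07 -0.14] F [ 0.1 -0.4 -2.4] open 33.3 t 17.8
```

```bash
python3 -m creep '[[[1.5,-2.4,-10,0,0,0],[0,0,-6,0,0,0],[0,0,0,0,0,0],[0,0,0,0,0,0]]]'|tail -1; python3 -c "
from h import *; need(574.3,-216.7,250,19)"
```

```text
opening: 0.034
shift [ 0.3  0.1 -9.8] turn [-0.09 -0.04 -0.13] F [-0.5  0.  -1.8] open 34.0 t 18.13
```

Aligned within 0.3 mm; going down with force checks.

```bash
for i in 1 2 ; do python3 -m creep '[[[0,0,-7,0,0,0],[0,0,-5,0,0,0],[0,0,0,0,0,0]]]'|tail -1; python3 -c "
from h import *; need(574.3,-216.7,206,19)"; done
```

```text
opening: 0.0334
shift [  0.2   0.2 -41.2] turn [-0.06  0.01 -0.14] F [ 0.4 -0.4 -1.7] open 33.4 t 18.38
opening: 0.0338
shift [  0.2   0.1 -27.9] turn [-0.06  0.01 -0.14] F [-0.3 -0.5 -3.4] open 33.8 t 18.63
```

```bash
for i in 1 2 ; do python3 -m creep '[[[0,0,-7,0,0,0],[0,0,-5,0,0,0],[0,0,0,0,0,0]]]'|tail -1; python3 -c "
from h import *; need(574.3,-216.7,206,19)"; done
```

```text
opening: 0.0336
shift [  0.2   0.1 -14.4] turn [-0.07  0.   -0.14] F [-0.7  0.2 -1.9] open 33.6 t 18.88
opening: 0.0335
shift [ 0.2  0.1 -1. ] turn [-0.07  0.   -0.14] F [-0.7  0.2 -1.4] open 33.5 t 19.13
```

```bash
python3 -m creep '[[[0,0,-3,0,0,0],[0,0,-3,0,0,0]]]'; python3 -m creep '[[[0,0,-3,0,0,0]]]'
```

```text
time: 19.3
tool_pos: [0.5743, -0.2167, 0.2049]
tool_rot: [-3.141, -0.001, 0.334]
contact_force: [-13.7, 5.7, 36.5]
opening: 0.0337
time: 19.38
tool_pos: [0.5742, -0.2166, 0.2049]
tool_rot: [3.141, -0.002, 0.335]
contact_force: [-8.4, 3.8, 21.6]
opening: 0.0338
```

```bash
python3 -m creep '[[[0,0,0,0,0,0],[0,0,0,0,0,0],[0,0,0,0,0,0],[0,0,0,0,0,0],[0,0,0,0,0,0]]]' -0.25; python3 -m creep '[[[0,0,10,0,0,0],[0,0,20,0,0,0],[0,0,30,0,0,0],[0,0,40,0,0,0],[0,0,20,0,0,0]]]'|tail -1;  python3 -m creep '[[[-20,32,0,0,0,-1],[-20,32,0,0,0,-1],[-20,32,0,0,0,-1],[-20,32,0,0,0,-1],[-20,32,0,0,0,-1]]]'|tail -1; python3 -m creep '[[[-20,32,0,0,0,-2],[-10,25,0,0,0,0],[0,0,0,0,0,0],[0,0,0,0,0,0],[0,0,0,0,0,0]]]'|tail -1
python3 - <<'E'
from h import *
need(441.5,4.6,330,12.2)
s=robot.observe(); im=viewer.read_camera("wrist"); cv2.imwrite("pics/w5.png",im); pickle.dump(s,open("pics/w5.pkl","wb"))
T=tool(s);print(proj("wrist",(.4415,.0046,.026),T)); blobs(im,(5,150,120),(22,255,255),"wrist",.026,T,300)
E
```

```text
time: 19.8
tool_pos: [0.575, -0.217, 0.2079]
tool_rot: [3.137, -0.006, 0.335]
contact_force: [0.6, 0.7, 0.4]
opening: 0.0566
opening: 0.0576
opening: 0.0576
opening: 0.0571
shift [ 5.1 -1.8 -9.8] turn [0.32 0.84 0.54] F [-0.7 -0.1  0.4] open 57.1 t 21.05
(np.float64(259.98489928305594), np.float64(177.20883895043053))
[259. 176.] world [441.1   5.3] size [65.6 36.2] box [[405.0, 16.0], [413.0, -19.0], [477.0, -5.0], [469.0, 30.0]]
[505.  93.] world [ 566.1 -204.1] size [39.3 11.2] box [[546.0, -207.0], [551.0, -217.0], [586.0, -201.0], [582.0, -191.0]]
```

View pics/w5.png

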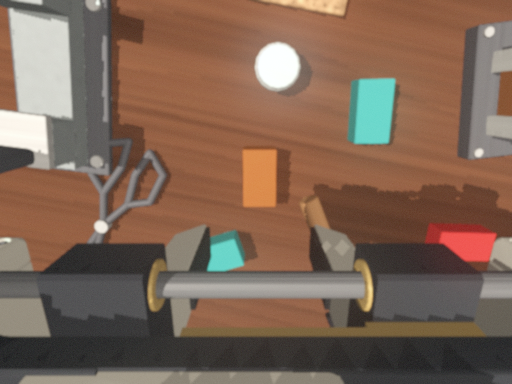

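The plain amber block is at (259,177), and the spatula handle's end at (305,200) leaves room for partly open fingers.

```bash
python3 -m creep '[[[4,-1.5,-20,0.3,0.8,0.5],[0,0,-35,0,0,0],[0,0,-30,0,0,0],[0,0,-15,0,0,0],[0,0,0,0,0,0]]]' -0.08|tail -1; python3 -m creep '[[[0,0,0,0,0,0],[0,0,0,0,0,0]]]'|tail -1; python3 -c "
from h import *; need(441.5,5,183,12.4)"
```

```text
opening: 0.0493
opening: 0.0497
shift [ -5.    7.8 -55.1] turn [0.16 0.56 0.75] F [-0.7  0.5  0.6] open 49.7 t 21.68
```

```bash
python3 -m creep '[[[-4.5,7,-15,0.1,0.5,0.7],[0,0,-12,0,0,0],[0,0,0,0,0,0],[0,0,0,0,0,0]]]'|tail -1; python3 -c "
from h import *; need(441.5,5,183,12.4)"
```

```text
opening: 0.0496
shift [ -3.6   2.5 -32.2] turn [0.17 0.63 0.15] F [ 0.4 -0.9  0.6] open 49.6 t 22.02
```

```bash
python3 -m creep '[[[-3.6,2.5,-12,0.2,0.6,0],[0,0,-8,0,0,0],[0,0,0,0,0,0]]]'|tail -1; python3 -c "
from h import *; need(441.5,5,183,12.4)";python3 -m creep '[[[0,0,-7,0,0,0],[0,0,-3,0,0,0],[0,0,0,0,0,0]]]'|tail -1; python3 -c "
from h import *; need(441.5,5,183,12.4)"
```

```text
opening: 0.0496
shift [ -1.1   0.4 -13.5] turn [0.01 0.35 0.19] F [-0.7 -0.1 -0.2] open 49.6 t 22.27
opening: 0.0497
shift [-1.2  0.4 -2.6] turn [0.01 0.36 0.19] F [ 0.1  0.3 -0. ] open 49.7 t 22.52
```

```bash
python3 -m creep '[[[-1.2,0.4,-4,0,0.3,0],[0,0,-1,0,0,0],[0,0,0,0,0,0]]]'|tail -1; for i in 1 2; do python3 -m creep '[[[0,0,0,0,0,0],[0,0,0,0,0,0],[0,0,0,0,0,0],[0,0,0,0,0,0]]]' 1 25|tail -1; done; python3 -c "
from h import *; need(441.5,5,183,12.4)"
```

```text
opening: 0.0498
opening: 0.0337
opening: 0.0337
shift [ 0.1 -0.1  3. ] turn [ 0.01 -0.    0.18] F [-0.4 -1.  -1.3] open 33.7 t 23.43
```

```bash
python3 -m creep '[[[0,0,10,0,0,0],[0,0,25,0,0,0],[0,0,35,0,0,0],[0,0,35,0,0,0],[0,0,10,0,0,0]]]'|tail -1; python3 -m creep '[[[5,-30,0,0,0,1],[5,-30,0,0,0,1],[5,-30,0,0,0,1],[5,-30,0,0,0,1],[5,-30,0,0,0,1]]]'|tail -1; python3 -m creep '[[[5,-30,0,0,0,1],[5,-25,0,0,0,1],[0,0,0,0,0,0],[0,0,0,0,0,0],[0,0,0,0,0,0]]]'|tail -1
python3 - <<'E'
from h import *
need(574,-217,300,19)
s=robot.observe(); im=viewer.read_camera("wrist"); cv2.imwrite("pics/w6.png",im); pickle.dump(s,open("pics/w6.pkl","wb"))
o=np.zeros((600,700,3),np.uint8);a=cv2.resize(im[0:165,235:370],None,fx=3.6,fy=3.6,interpolation=2);o[:594,:486]=a[:594,:486];b=cv2.resize(im[170:320,210:310],None,fx=2.1,fy=2.1);o[:b.shape[0],488:488+b.shape[1]]=b;cv2.imwrite("pics/c6.png",o)
E
```

```text
opening: 0.0341
opening: 0.0338
opening: 0.0338
shift [100.4  -8.7  -0.5] turn [ 0.07 -0.13 -0.74] F [-0.5 -0.5 -1.7] open 33.8 t 24.68
```

View pics/c6.png

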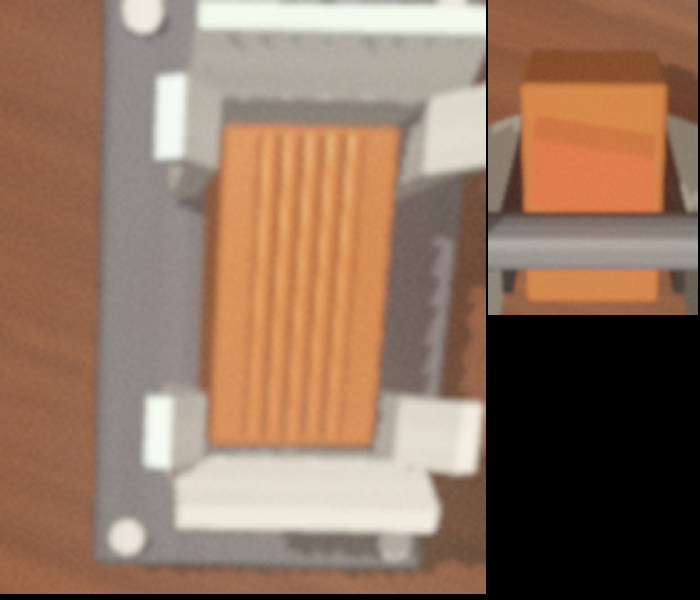

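The ribbed block lies flat, ribs up, in the well, and the plain block is held level in the fingers (front top edge at v≈210).

```bash
python3 - <<'E'
from h import *
s=pickle.load(open("pics/w6.pkl","rb"));T=tool(s)
t=s["tool_pos"];X=np.array([.9455,.3256]);Y=np.array([-X[1],X[0]])
for v,zz in((194,t[2]-.18),(210,t[2]-.154)): q=onz("wrist",(260,v),zz,T)[:2]-t[:2]; print(v,"along X",q@X*1000)
p=lambda x,y:onz("wrist",(235+x/3.6,y/3.6),.052,T)[:2]*1000
c=[p(222,126),p(400,126),p(372,445),p(209,443)];print("ribbed top",np.round(c,1),"centre",np.mean(c,0),"ang",[np.degrees(np.arctan2(*(a-b)[::-1])) for a,b in((c[0],c[3]),(c[1],c[2]))])
E
```

```text
194 along X 26.859284578340535
210 along X 27.595395588200116
ribbed top [[ 593.3 -192. ]
 [ 604.7 -223.8]
 [ 548.7 -243.2]
 [ 537.7 -211.5]] centre [ 571.10388286 -217.64174919] ang [np.float64(19.27296069760252), np.float64(19.152113721682376)]
```

```bash
python3 -m creep '[[[30,-2,0,0,0,-0.7],[30,-2,0,0,0,0],[25,-2,0,0,0,0],[8,0,0,0,0,0],[0,0,0,0,0,0]]]'|tail -1; python3 -m creep '[[[0,0,0,0,0,0],[0,0,0,0,0,0]]]'|tail -1; python3 -c "
from h import *; need(574.8,-216.8,270,19)"
```

```text
opening: 0.0334
opening: 0.0334
shift [  7.9 -11.7 -29.1] turn [-0.25 -0.65 -0.42] F [-0.   0.8 -1.9] open 33.4 t 25.32
```

```bash
python3 -m creep '[[[7,-10,-10,-0.2,-0.6,-0.4],[0,0,-5,0,0,0],[0,0,0,0,0,0],[0,0,0,0,0,0]]]'|tail -1; python3 -c "
from h import *; need(574.8,-216.8,270,19)"
```

```text
opening: 0.0337
shift [  3.2  -1.3 -12.8] turn [-0.09 -0.14  0.05] F [-0.1 -0.8 -1.3] open 33.7 t 25.65
```

```bash
python3 -m creep '[[[3,-1.3,-8,0,0,0],[0,0,-4,0,0,0],[0,0,0,0,0,0],[0,0,0,0,0,0]]]'|tail -1; python3 -c "
from h import *; need(574.8,-216.8,270,19)"
```

```text
opening: 0.034
shift [0.7 0.6 0.7] turn [-0.12 -0.21  0.12] F [ 0.9  0.3 -1.2] open 34.0 t 25.98
```

```bash
python3 -m creep '[[[0.7,0.6,-7,-0.1,-0.2,0],[0,0,-5,0,0,0],[0,0,0,0,0,0]]]'|tail -1; python3 -c "
from h import *; need(574.8,-216.8,234,19)";  python3 -m creep '[[[0,0,-7,0,0,0],[0,0,-5,0,0,0],[0,0,0,0,0,0]]]'|tail -1; python3 -c "
from h import *; need(574.8,-216.8,234,19)"
```

```text
opening: 0.0336
shift [ -0.1  -0.1 -22.4] turn [0.01 0.04 0.12] F [-1.2 -0.6 -1.9] open 33.6 t 26.23
opening: 0.0337
shift [-0.1 -0.3 -8.9] turn [0.   0.03 0.1 ] F [ 0.5  1.  -1.6] open 33.7 t 26.48
```

```bash
python3 -m creep '[[[0,0,-4,0,0,0],[0,0,-3,0,0,0],[0,0,0,0,0,0]]]'|tail -1; python3 -c "
from h import *; need(574.8,-216.8,234,19)";  python3 -m creep '[[[0,0,-3,0,0,0],[0,0,-2,0,0,0]]]'|tail -1; python3 -c "
from h import *; need(574.8,-216.8,234,19)"
```

```text
opening: 0.0337
shift [-0.  -0.4 -0.8] turn [-0.02  0.    0.1 ] F [-0.2  0.3 -0.7] open 33.7 t 26.73
opening: 0.0338
shift [-0.3 -0.4  0.5] turn [0.04 0.13 0.1 ] F [-7.3  2.8 15.8] open 33.8 t 26.9
```

Contact at the expected height (0.2335). Releasing, backing off and checking.

```bash
python3 -m creep '[[[0,0,0,0,0,0],[0,0,0,0,0,0],[0,0,0,0,0,0],[0,0,0,0,0,0],[0,0,0,0,0,0]]]' -0.25|tail -2; python3 -m creep '[[[0,0,10,0,0,0],[0,0,20,0,0,0],[0,0,30,0,0,0],[0,0,30,0,0,0],[0,0,10,0,0,0]]]'|tail -1; python3 -m creep '[[[-35,0,0,0,0,0],[-35,0,0,0,0,0],[-20,0,0,0,0,0],[0,0,0,0,0,0],[0,0,0,0,0,0]]]'|tail -1
python3 - <<'E'
from h import *
s=robot.observe(); im=viewer.read_camera("wrist"); T=tool(s)
b=im.copy(); b[200:]=0
blobs(b,(5,150,120),(22,255,255),"wrist",.08,T,300)
top=viewer.read_camera("top"); print("jaw fin now (top view), bystanders:")
o=np.zeros((600,800,3),np.uint8);a=cv2.resize(im[0:200,200:380],None,fx=2.2,fy=2.2,interpolation=2);o[:440,:396]=a
c=cv2.resize(top[100:300,160:440],None,fx=1.44,fy=1.44,interpolation=2);o[:c.shape[0],396:396+c.shape[1]]=c[:, :404];cv2.imwrite("pics/end.png",o)
E
```

```text
contact_force: [-0.2, -0.3, 0.5]
opening: 0.0567
opening: 0.0575
opening: 0.0574
[296.  93.] world [ 570.  -216.9] size [50.2 34.5] box [[541.0, -209.0], [552.0, -241.0], [599.0, -225.0], [588.0, -192.0]]
jaw fin now (top view), bystanders:
```

View pics/end.png

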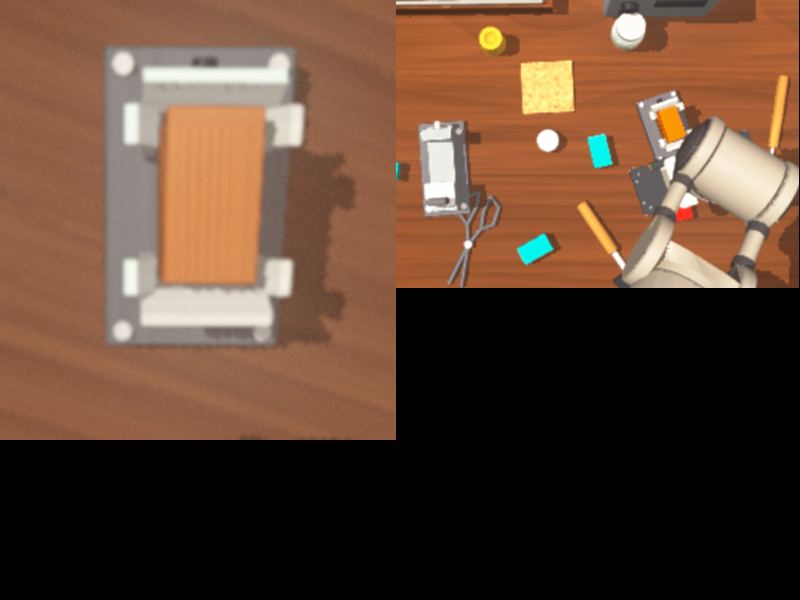

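The plain block sits flat in the well on top of the ribbed one, whose ribs show faintly through. The jaw is open and the bystanders in view are in place.

```bash
python3 -c "
from h import *; need(574,-217,300,19); print(robot.hand_in())"
```

```text
shift [ 90.6  -1.  -44.6] turn [0.29 0.56 0.  ] F [0.2 0.2 0. ] open 57.2 t 28.25
the job is handed in; nothing more can be done
None
```

The job is done and handed in at about 28 s. I slid the jaw about 50 mm open and set the ribbed block ribs up on the cork pad. After letting go and regripping across its long sides, I lowered it to the magazine floor and put the plain block on top.

**Last checks:**
- **Ribbed block:** before the plain block went in, it lay flat and ribs up, about 1.5 mm from the measured well centre. Its angle was within about 0.3° of the well's.
- **Plain block:** floor contact came at the expected height. It looked flat and square in the well, with its centre about 2–3 mm from the well centre. That figure is rough, because the colour mask caught only 50 of its 60 mm length.
- **Jaw and bystanders:** the jaw was still open. The tin, mould and jar looked undisturbed, and so did the visible part of the wooden-handled spatula. The dressing stone was outside the last crop, and the arm hid part of the bench in the top view, so those areas went unchecked.
- **Arm:** the gripper was clear of everything, with forces near zero.

No check failed or disagreed beyond these millimetre differences. The highest wrist force I read was about 39 N, when the ribbed block touched the magazine floor.

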